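Hang up the ear defenders and shut the chisel chest

ROBOT

A 6-joint arm with a two-finger parallel gripper is mounted at the origin on the work surface. World frame = base frame: x ahead of the robot, y to its left, z up, the work surface at z = 0. Lengths are in m, angles in rad, forces in N, time in s.
With the tool pointing down it reaches from about 0.25 to 0.725 m from the base axis. Payload 4 kg.
Tool frame: the origin (TCP) lies on the centre line of the jaws, within the pads' length; the fingertips stand 22 mm ahead of it and the grasp point (between the pads) lies 3 mm ahead of it; z points along the fingers, y is the line along which they close (so a half turn about z gives the same grasp; the last joint's range is limited). The gripper opens to 85 mm and grips with 20 to 120 N. Pads are 22 mm wide; open, the fingers measure 114 mm over their backs; the gripper's body (76 mm by 85 mm) begins 54 mm behind the grasp point. The pads swing forward as they close: fully open they stand 13 mm farther back than shut.
Start: joints at [-1.259, 0.241, 0.005, 1.335, 0, 1.571], TCP at [0.153, -0.476, 0.253] pointing down, gripper open.
Joint ranges: [-2.72, 2.72], [-1.05, 1.87], [-1.09, 1.28], [-1.99, 2.15], [-1.42, 1.44], [-3.14, 3.14]. Speed limits (rad/s): [2.79, 2.79, 3.14, 3.14, 3.14, 3.14].

INTERFACE

Orientations are given as a unit quaternion [x, y, z, w].
In Python, from workcell import bot gives the robot as it stands.
- The arm moves only by the shell command python3 -m inch 'ROWS'. ROWS is JSON, one flat list of numbers, 7 for each row, row after row: the shift along the world's x, y, z in mm, then the turn, a rotation vector about the world's x, y, z in rad, then the opening in per cent of the stroke, from 0 (shut) to 100 (fully open). A call has 1 to 8 rows; each row is the pose to reach, as a shift and turn from the pose commanded when the call began; what a row does not reach only later rows make up. A row lasts 1/12 s, in which the tool goes at most 41.7 mm and 7.16 degrees, less where a joint would pass 70% of its speed; a pose out of reach is approached as far as the arm can. A call with a gripper value outside its range is refused whole. The fingers move at their own pace and stop on an object; the grip force is fixed at half the most. Time passes only in rows, so rows that repeat a pose let the fingers close. It gives the time, the measured TCP pose, the force, the opening and the grip force at its end, in the units of the state.
- bot.get_obs(): the state, without advancing time (a new reading comes with each control period).
- bot.camera(name): name is "scene" or "top" or "wrist"; returns the picture (480x640x3 uint8, blue, green, red); there is no depth.
- bot.camera_info(name): a dict with "intrinsics" (3x3 intrinsics, pixels), "distortion" ([k1, k2, p1, p2, k3] as OpenCV has them; the pictures are not rectified), "camera_from_world" (4x4, takes a point from world to camera coordinates); the wrist camera has in their place "hand_eye" (4x4, takes a point from camera to tool coordinates, whose origin is the TCP and whose axes are the flange's). Camera axes: x right, y down, z forward; pixel columns grow to the right and rows downward; lengths in m; the calibration is good to about 2 mm. A picture is of the moment at which its call begins: read the wrist's pose just before it. camera_info takes no time and is no camera call.
- bot.job_done(): hands the job in; it is judged then, once.
Trained networks look in the newest picture that a camera, given by its name, has taken for a name from the list of things; names that differ only in an ending like _2 or _b are one class to them, and where a whole thing is asked for, a point or a joint stands for the part that bears it (a point fixed in the world has none). Each returns a list of dicts, best first, with "confidence" (0 to 1); they miss things now and then, are a little off and sometimes report something else, mostly with a low value. They report only what shows in the picture. A call takes as long as a camera call. They do not tell look-alikes from the thing itself.
- bot.silhouettes(camera, target): "mask" (480x640 bool, what is visible of it) and "uv" ([column, row] in pixels, amid what is visible of it).
- bot.spot_point(camera, target): "uv" ([column, row] in pixels: a listed point, or the origin of a listed thing).
The state is a dict: "clock": time; "joint_pos": joint angles; "joint_vel": joint speeds; "tau": joint torques, N m; "eef_pos": TCP position; "tool_rot": TCP orientation; "ft_force": force on the tool from outside, world axes, zero at the start; "ft_torque": the same for the moment, N m; "grip_width": finger opening in m; "grasp_force": force on a finger pad.
Only numpy, scipy, OpenCV 4.12 (cv2) and the standard library are available. Lean on these libraries where they do the work, as an engineer would, in place of code of your own. Each camera call takes 0.05 s, during which the arm holds its last target. There are 200 camera calls.

TASK

The ear defenders were left standing in the open chisel chest, so it cannot be shut. Lift them out and hang them by their headband over a free stretch of the rack's bar, one ear cup on each side, setting them down on the bar rather than dropping them; then swing the chest's lid shut. Leave everything else on the bench and in the chest where it is.

Things in the scene. Friction and masses are not known exactly. Their poses are not given: they have to be found in the camera images.
- muffs_pad (a point): Centre of the black pad on the crown of the ear defenders' headband: 28 mm (x) by 52 mm (y) by 24 mm (z), free sides, the place to grip. z up, y from ear to ear, x across the band. The headband's underside, flat for 54 mm along y, 22 mm wide, lies 16 mm below this point; fingertips that reach less far down clear the bar. The cups' lower faces are 147 mm below it.
- muffs: Ear defenders, rigid, 250 g, grey and black: two ear cups on an arched steel headband, standing upright on the cups in the chest. Origin midway between the cups, level with their lower faces; same axes as muffs_pad. Each cup is 74 mm along x, 85 mm tall, and spans 38 to 87 mm from the middle along y (76 mm gap, 174 mm overall). Overall height 159 mm.
- bar_mid (a point): Middle of the axis of the rack's level steel bar, 16 mm thick, its top 150 mm above the bench, running along this frame's y (x level, square to it; z up). It ends in two wooden posts whose inner faces are 121 mm either side of this point; posts (30 mm along x) and feet (160 mm along x, 22 mm high) rise no higher than the bar. Fixed.
- calipers: Steel outside calipers, fixed, astride the bar anywhere up to 70 mm from its middle. Origin on the bar's axis; 14 mm thick along the bar (7 mm each way), pivot rising 27 mm above the bar's axis, curved legs reaching 59 mm to each side of it and 116 mm below. The free stretch is the longer one, between them and a post.
- chest: Open wooden chisel chest, 200 mm (x) by 260 mm (y) by 75 mm high, walls and floor 6 mm, fixed; origin under its centre, x from its front to its hinge side, y along the hinge, z up. A 50 mm high divider 50 mm in front of the centre parts a narrow chisel compartment at the front from the rear one.
- lid (a joint): Angle of the chest's lid: 0 shut, 1.57 upright, 1.75 (its stop) at the start, leaning back away from the chest. The hinge is free: in front of upright the lid (350 g) falls shut, behind it, it falls back onto the stop.
- lid_hinge (a point): Middle of the hinge line on the chest's rear rim, 75 mm above the bench. The lid is a plain board, 200 mm from hinge to free edge, 260 mm along the hinge, 8 mm thick. At angle a its inner face runs from here along (-cos a, sin a) in the chest's (x, z); its thickness lies on the outer side, the rear when open. This frame turns with the lid.
- lid_edge (a point): Middle of the lid's free edge, 200 mm from the hinge.
- whetstone: Flat grey whetstone 150 x 50 x 10 mm lying on the bench under the bar, long side roughly square to the bar. A bystander.
- bottle: Clear drinking bottle, 64 mm across, 200 mm tall, standing upright; origin at the centre of its foot. A bystander.
- cup: Small terracotta cup, 72 mm across, 80 mm tall; origin under its centre. A bystander.
- hammer: Hammer lying flat, about 300 mm long; origin under it. A bystander.
- brush: Brush lying flat; origin under it. A bystander.
- offcut: Stone offcut 90 x 70 x 50 mm; origin under its centre. A bystander.
- chisel0: Square-shank steel chisel 190 mm long, 12 mm thick, lying in the chest's narrow front compartment. A bystander.
- chisel1: The same, 160 mm long. A bystander.
Not all that is in view belongs to the job. There is more than one size of the muffs; the job needs the smaller.

How it is judged:
By the outcome, as a careful person would: the job done as asked, in the order asked, and still so for the second after the job is handed in, with the robot touching nothing.
It also fails if it takes over 59 s, if anything falls off the work surface, if the arm or the gripper's body presses on something with over 40 N, if the wrist force passes 120 N, or if a joint passes its speed limit or range.

## Working session

There is one attempt and no reset: what is moved stays moved. The work goes in short steps, Python scripts to look and compute and a shell command to move; the robot and the scene stay as the last step left them, time stands still between calls to the robot, and variables do not carry over. Pictures are saved under pics/ and viewed, at most 10 in all, crops included, and the job is handed in when it is done.

```bash
mkdir -p pics; ls
cat > h.py <<'E'
import numpy as np, cv2
from workcell import bot
from scipy.spatial.transform import Rotation as R
def ray(cam,uv):
    i=bot.camera_info(cam); K=np.array(i["intrinsics"]);d=np.array(i["distortion"])
    p=cv2.undistortPoints(np.array([[uv]],float),K,d)[0,0]
    if cam=="wrist":
        o=bot.get_obs();T=np.eye(4);T[:3,:3]=R.from_quat(o["tool_rot"]).as_matrix();T[:3,3]=o["eef_pos"]
        W=T@np.array(i["hand_eye"])
    else: W=np.linalg.inv(np.array(i["camera_from_world"]))
    v=W[:3,:3]@np.array([p[0],p[1],1]);return W[:3,3],v/np.linalg.norm(v)
def atz(cam,uv,z):
    o,v=ray(cam,uv);return o+v*(z-o[2])/v[2]
def tri(rs):
    A=0;b=0
    for o,v in rs:
        P=np.eye(3)-np.outer(v,v);A=A+P;b=b+P@o
    x=np.linalg.solve(A,b);return x,[np.linalg.norm((np.eye(3)-np.outer(v,v))@(x-o)) for o,v in rs]
def proj(cam,X):
    i=bot.camera_info(cam);C=np.array(i["camera_from_world"])
    return cv2.projectPoints(np.array(X,float).reshape(-1,3),cv2.Rodrigues(C[:3,:3])[0],C[:3,3],np.array(i["intrinsics"]),np.array(i["distortion"]))[0][:,0]
E
python3 - <<'E'
from h import *
ims={c:bot.camera(c) for c in("scene","top")}
for c in ims: cv2.imwrite(f"pics/{c}.png",ims[c])
for t in ["muffs_pad","muffs","bar_mid","calipers","chest","lid_hinge","lid_edge","whetstone","bottle","cup"]:
    for c in ims:
        for r in bot.spot_point(c,t)[:3]: print(t,c,np.round(r["uv"],1),round(r["confidence"],2))
E
```

```text
pics
muffs_pad scene [362.1 278.9] 0.62
muffs_pad scene [475.2 246.5] 0.6
muffs_pad scene [238.1 206.1] 0.58
muffs_pad top [163.8 358.7] 0.66
muffs_pad top [224.  228.2] 0.55
muffs scene [358.9 322.5] 0.91
muffs scene [463.2 302.6] 0.75
muffs scene [327.2 250.7] 0.66
muffs top [236.7 241.6] 0.7
muffs top [192.4 352.2] 0.63
bar_mid scene [283.7 197.3] 0.84
bar_mid top [433.9 248.1] 0.69
calipers scene [281.8 195.2] 0.8
calipers scene [242.6 294.8] 0.62
calipers scene [237.9 207.6] 0.48
calipers top [447.7 252.1] 0.64
chest scene [366.  314.2] 0.97
chest scene [218.1 265.5] 0.7
chest top [238.5 246.1] 0.88
lid_hinge scene [339.1 306.5] 0.88
lid_hinge scene [388.6 304.4] 0.32
lid_hinge top [233.7 203.2] 0.74
lid_edge scene [325.7 252.7] 0.79
lid_edge top [216.3 164.6] 0.92
whetstone scene [300.8 240.4] 0.76
whetstone top [399.9 265.8] 0.86
whetstone top [338.3 157.9] 0.19
bottle scene [243.5 293.7] 0.87
bottle top [338.6 159.4] 0.96
cup scene [426.9 392.9] 0.85
cup scene [280.5 192.2] 0.54
cup top [233.1 203.7] 0.64
cup top [131.5 226.9] 0.6
cup top [340.9 160.2] 0.3
```

View pics/scene.png

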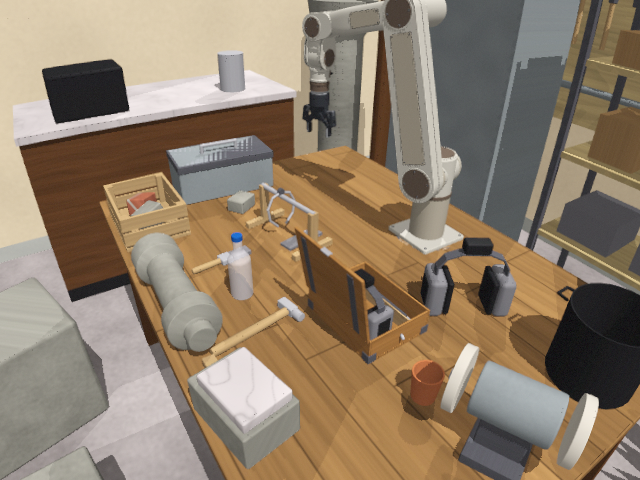

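View pics/top.png

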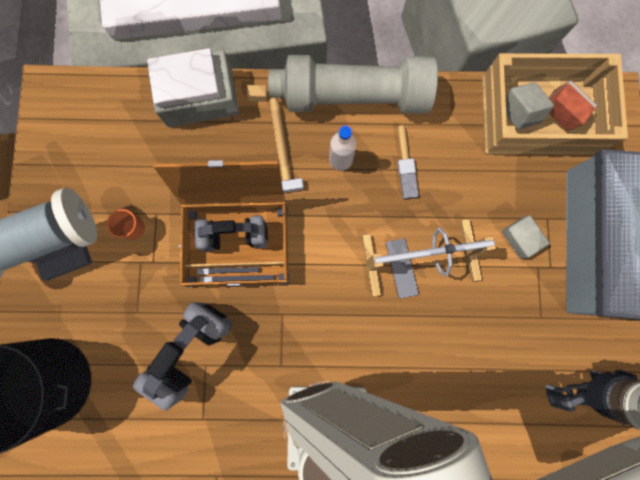

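Run:
```python
from h import *
P={"pad":((362.1,278.9),(224,228.2)),"pad2":((475.2,246.5),(163.8,358.7)),"bar_mid":((283.7,197.3),(433.9,248.1)),"cal":((281.8,195.2),(447.7,252.1)),"hinge":((339.1,306.5),(233.7,203.2)),"edge":((325.7,252.7),(216.3,164.6)),"chest":((366,314.2),(238.5,246.1)),"muffs":((358.9,322.5),(236.7,241.6)),"whet":((300.8,240.4),(399.9,265.8)),"bottle":((243.5,293.7),(338.6,159.4))}
for k,(a,b) in P.items():
    x,e=tri([ray("scene",a),ray("top",b)]);print(k,x.round(3),np.round(e,3))
for c in("scene","top"): print(c,ray(c,(320,240)))
```

```text
pad [0.472 0.244 0.144] [0.003 0.003]
pad2 [0.183 0.345 0.201] [0.004 0.004]
bar_mid [ 0.431 -0.242  0.145] [0.002 0.002]
cal [ 0.422 -0.275  0.136] [0.001 0.001]
hinge [0.541 0.239 0.082] [0.002 0.002]
edge [0.585 0.242 0.263] [0.001 0.001]
chest [0.445 0.235 0.007] [0. 0.]
muffs [ 0.464  0.24  -0.011] [0.005 0.005]
whet [ 0.4   -0.189 -0.005] [0. 0.]
bottle [ 0.687 -0.026 -0.002] [0. 0.]
scene (array([1.05504378, 0.93788633, 0.83709268]), array([-0.45836902, -0.70482141, -0.54140984]))
top (array([0.29691732, 0.02983534, 1.17730014]), array([ 0.1413273 , -0.00688349, -0.98993899]))
```

The top view shows the small muffs in the chest at about (232,233), the larger look-alike on the bench at (180,355), the bar from (375,262) to (495,243), and the calipers at about (445,252). The free stretch is on the bar's left (+y) side. The scene view agrees.

```bash
python3 - <<'E'
from h import *
o=bot.get_obs();print(R.from_quat(o["tool_rot"]).as_matrix().round(3),o["grip_width"])
a,b=atz("top",(375,262),.142),atz("top",(495,243),.142);print("bar ends",a,b,(a+b)/2,np.degrees(np.arctan2(-(a-b)[0],(a-b)[1])))
print("cups",atz("top",(207,235),.091),atz("top",(258,232),.091))
print("pad z.153",atz("top",(224,228.2),.153),atz("scene",(362.1,278.9),.153), atz("top",(237,230),.165))
for t in("muffs","calipers","chest","lid"):
  for r in bot.silhouettes("top",t)[:2]:
    m=r["mask"].astype(np.uint8);q=cv2.minAreaRect(cv2.findNonZero(m));print(t,round(r["confidence"],2),np.round(r["uv"]),m.sum(),q)
    for p in cv2.boxPoints(q): print("   ",atz("top",p,{"muffs":.091,"calipers":.14,"chest":.075,"lid":.2}[t]).round(3))
E
python3 -m inch '[15,38,5,0,0,0,100, 30,75,20,0,0,0,100, 46,112,40,0,0,0,100, 62,150,60,0,0,0,100, 77,188,75,0,0,0,100, 93,225,85,0,0,0,100, 108,262,95,0,0,0,100, 120,290,100,0,0,0,100]'
```

```text
[[ 0.952  0.307 -0.   ]
 [ 0.307 -0.952 -0.   ]
 [-0.    -0.    -1.   ]] 0.08522470432622087
bar ends [ 0.3951222  -0.10479091  0.142     ] [ 0.44298067 -0.38235744  0.142     ] [ 0.41905143 -0.24357417  0.142     ] 9.782842062177636
cups [0.46074786 0.29778501 0.091     ] [0.46977724 0.17393977 0.091     ]
pad z.153 [0.46775049 0.24422019 0.153     ] [0.48180212 0.25054199 0.153     ] [0.46198618 0.21201082 0.165     ]
muffs 0.89 [177. 354.] 4011 ((182.6197052001953, 354.88006591796875), (48.94118118286133, 113.64718627929688), 35.1541748046875)
    [0.103 0.457 0.091]
    [0.317 0.318 0.091]
    [0.252 0.22  0.091]
    [0.042 0.361 0.091]
muffs 0.87 [228. 233.] 1636 ((230.83712768554688, 233.12245178222656), (31.459075927734375, 72.90217590332031), 86.76029968261719)
    [0.499 0.332 0.091]
    [0.511 0.155 0.091]
    [0.434 0.148 0.091]
    [0.421 0.324 0.091]
calipers 0.82 [445. 244.] 264 ((443.5080261230469, 250.78781127929688), (46.86738204956055, 18.592445373535156), 78.11134338378906)
    [ 0.472 -0.233  0.14 ]
    [ 0.482 -0.275  0.14 ]
    [ 0.375 -0.294  0.14 ]
    [ 0.366 -0.252  0.14 ]
chest 0.73 [233. 210.] 11171 ((221.5052032470703, 223.12478637695312), (125.18305206298828, 132.21861267089844), 87.61405944824219)
    [0.644 0.447 0.075]
    [0.664 0.114 0.075]
    [0.348 0.094 0.075]
    [0.331 0.413 0.075]
chest 0.22 [236. 278.] 345 ((236.9918975830078, 277.7887878417969), (5.188471794128418, 74.1759262084961), 87.79740142822266)
    [0.36  0.314 0.075]
    [0.369 0.134 0.075]
    [0.357 0.133 0.075]
    [0.348 0.313 0.075]
lid 0.78 [225. 180.] 4803 ((218.53665161132812, 181.8184356689453), (42.2059440612793, 130.1997833251953), 88.40885925292969)
    [0.607 0.399 0.2  ]
    [0.62  0.108 0.2  ]
    [0.523 0.104 0.2  ]
    [0.51  0.391 0.2  ]
clock: 1.97
eef_pos: [0.2737, -0.1843, 0.3546]
tool_rot: [0.988, 0.155, 0.001, 0.001]
ft_force: [1.3, 0.5, -0.1]
grip_width: 0.0857
grasp_force: 0.0
```

```bash
python3 -m inch '[16,35,0,0,0,0.12,100, 32,70,0,0,0,0.24,100, 48,105,0,0,0,0.36,100, 64,140,0,0,0,0.48,100, 80,176,0,0,0,0.6,100, 96,211,0,0,0,0.72,100, 112,246,0,0,0,0.84,100, 128,281,0,0,0,0.96,100]'
python3 -m inch '[14,30,0,0,0,0.1,70, 28,60,0,0,0,0.2,70, 42,95,0,0,0,0.3,70, 56,125,0,0,0,0.37,70, 64,141,0,0,0,0.37,70, 64,141,0,0,0,0.37,70, 64,141,0,0,0,0.37,70]'
python3 - <<'E'
from h import *
o=bot.get_obs();print(o["joint_pos"],o["eef_pos"],R.from_quat(o["tool_rot"]).as_matrix().round(3)[:,1])
im=bot.camera("wrist");cv2.imwrite("pics/w1.png",im)
for t,z in(("muffs_pad",.153),("muffs",.006),("lid_hinge",.075)):
  for r in bot.spot_point("wrist",t)[:2]: print(t,np.round(r["uv"]),round(r["confidence"],2),atz("wrist",r["uv"],z))
for r in bot.silhouettes("wrist","muffs")[:2]:
    m=r["mask"].astype(np.uint8);q=cv2.minAreaRect(cv2.findNonZero(m));print(r["confidence"],q)
E
```

```text
clock: 2.63
eef_pos: [0.4017, 0.0972, 0.3536]
tool_rot: [0.803, 0.597, 0.0, 0.0]
ft_force: [-0.6, -1.0, 0.0]
grip_width: 0.0859
grasp_force: 0.0
clock: 3.22
eef_pos: [0.4654, 0.2368, 0.3525]
tool_rot: [0.681, 0.732, -0.001, -0.0]
ft_force: [-0.2, 0.4, 0.6]
grip_width: 0.0596
grasp_force: 0.0
[ 4.70913567e-01  2.70475046e-01  2.99365483e-01  1.60141105e+00
 -3.03520371e-04  1.96916163e+00] [0.46535459 0.23682346 0.35246901] [ 0.997  0.072 -0.001]
muffs_pad [332. 200.] 0.75 [0.47744467 0.24823471 0.153     ]
muffs [101.  84.] 0.67 [0.18720193 0.34404154 0.006     ]
muffs [326. 176.] 0.65 [0.4748459  0.24801439 0.006     ]
lid_hinge [391. 198.] 0.66 [0.54946374 0.23888528 0.075     ]
0.76 ((73.25066375732422, 92.11158752441406), (227.37692260742188, 119.16455078125), 36.52885437011719)
0.68 ((326.4999694824219, 182.99998474121094), (68.99998474121094, 153.99996948242188), -0.0)
```

View pics/w1.png

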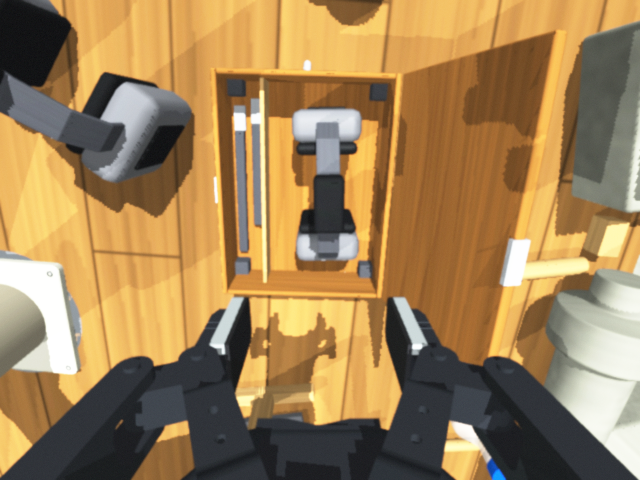

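The small pad is at about (329,203) in the wrist image and lies in line with the jaws. The cups are at (327,126) and (328,247). I'll descend part way and re-measure.

```bash
python3 -m inch '[5,4,-25,0,0,0,70, 9,8,-55,0,0,0,70, 9,8,-85,0,0,0,70, 9,8,-110,0,0,0,70, 9,8,-120,0,0,0,70, 9,8,-120,0,0,0,70, 9,8,-120,0,0,0,70]'
python3 - <<'E'
from h import *
im=bot.camera("wrist");cv2.imwrite("pics/w2.png",im)
for t,z in(("muffs_pad",.153),):
  for r in bot.spot_point("wrist",t)[:3]: print(t,np.round(r["uv"]),round(r["confidence"],2),atz("wrist",r["uv"],z))
E
```

```text
clock: 4.05
eef_pos: [0.4745, 0.2437, 0.2342]
tool_rot: [0.682, 0.731, 0.0, 0.0]
ft_force: [0.3, -0.1, 1.0]
grip_width: 0.0598
grasp_force: 0.0
muffs_pad [319. 255.] 0.78 [0.47657581 0.24754346 0.153     ]
```

View pics/w2.png

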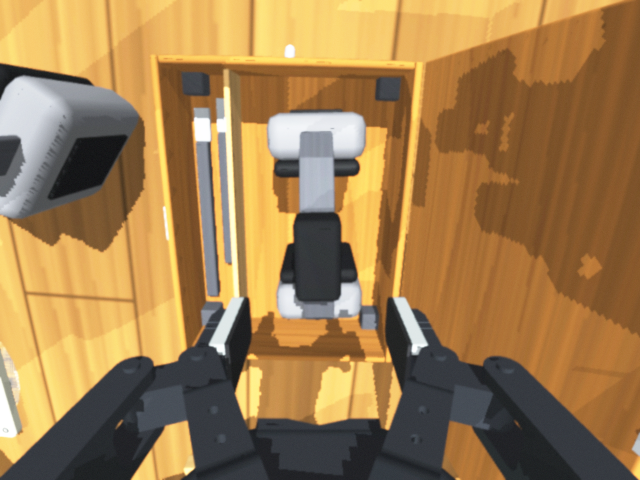

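The pad is centred at about (318,257), midway between the fingers, so I'll go down and grip.

```bash
python3 -m inch '[1,3,-25,0,0,0,70, 1,3,-50,0,0,0,70, 1,3,-71,0,0,0,70, 1,3,-71,0,0,0,70, 1,3,-71,0,0,0,70, 1,3,-71,0,0,0,0, 1,3,-71,0,0,0,0, 1,3,-71,0,0,0,0]'
python3 -m inch '[0,0,0,0,0,0,0, 0,0,0,0,0,0,0, 0,0,0,0,0,0,0, 0,0,0,0,0,0,0]'
python3 -m inch '[0,0,10,0,0,0,0, 0,0,20,0,0,0,0, 0,0,30,0,0,0,0, 0,0,50,0,0,0,0, 0,0,70,0,0,0,0, 0,0,90,0,0,0,0, 0,0,90,0,0,0,0]'
python3 - <<'E'
from h import *
o=bot.get_obs()
im=bot.camera("wrist");cv2.imwrite("pics/w3.png",im)
for c in("scene","top"):
  bot.camera(c)
  for r in bot.spot_point(c,"muffs_pad")[:3]: print(c,np.round(r["uv"]),round(r["confidence"],2))
print(proj("scene",[o["eef_pos"]-[0,0,.01]]),proj("top",[o["eef_pos"]-[0,0,.01]]))
E
```

```text
clock: 4.82
eef_pos: [0.4762, 0.2478, 0.1647]
tool_rot: [0.681, 0.732, 0.002, 0.0]
ft_force: [-1.1, 1.4, -0.3]
grip_width: 0.0267
grasp_force: 59.4
clock: 5.15
eef_pos: [0.4762, 0.2478, 0.1646]
tool_rot: [0.681, 0.732, 0.002, 0.0]
ft_force: [-1.5, -0.5, 5.8]
grip_width: 0.0268
grasp_force: 60.7
clock: 5.73
eef_pos: [0.4776, 0.2482, 0.2576]
tool_rot: [0.682, 0.732, 0.004, 0.002]
ft_force: [0.9, -0.3, -1.1]
grip_width: 0.0267
grasp_force: 59.7
scene [477. 249.] 0.84
scene [364. 247.] 0.58
top [166. 357.] 0.68
top [215. 222.] 0.64
[[365.6212614  246.04289347]] [[213.17525835 216.00051001]]
```

```bash
python3 - <<'E'
from h import *
t=cv2.imread("pics/top.png")[205:310,350:510];s=cv2.imread("pics/scene.png")[170:275,230:340]
a=cv2.resize(t,None,fx=3,fy=3,interpolation=2);b=cv2.resize(s,None,fx=3,fy=3,interpolation=2)[:, :310]
cv2.imwrite("pics/bar.png",np.hstack([a,b]))
E
python3 -m inch '[0,0,20,0,0,0,0, 0,0,45,0,0,0,0, 0,0,70,0,0,0,0, 0,0,90,0,0,0,0, 0,0,110,0,0,0,0, 0,0,115,0,0,0,0, 0,0,115,0,0,0,0]'
```

```text
clock: 6.57
eef_pos: [0.4759, 0.2473, 0.3677]
tool_rot: [0.682, 0.732, 0.001, 0.0]
ft_force: [-0.2, 0.9, -2.4]
grip_width: 0.0271
grasp_force: 59.8
```

View pics/bar.png

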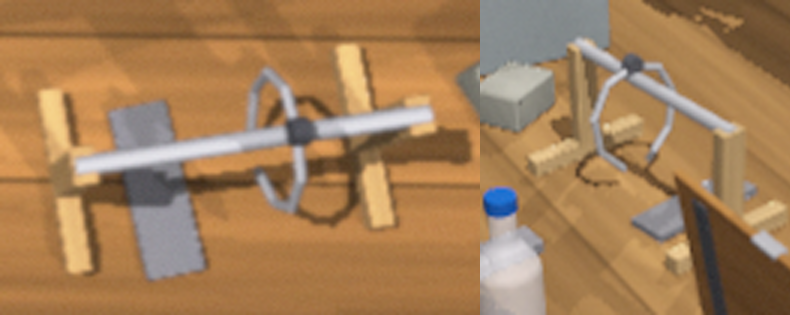

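The crop shows the bar from top pixel (375,260) to (494,243), which in the scene view is (315,213) to (263,184). The caliper pivot is at top (450,248) and scene (281,192).

Run:
```python
from h import *
D={"left":((315,213.3),(375,260)),"right":((263.3,184),(494.3,243.3)),"piv":((280.7,191.7),(450,248.3))}
X={}
for k,(a,b) in D.items():
    x,e=tri([ray("scene",a),ray("top",b)]);X[k]=x;print(k,x.round(4),np.round(e,4))
l,r=atz("top",(375,260),.145),atz("top",(494.3,243.3),.145);p=atz("top",(450,248.3),.163)
l2,r2=atz("scene",(315,213.3),.145),atz("scene",(263.3,184),.145);p2=atz("scene",(280.7,191.7),.163)
for l,r,p in((l,r,p),(l2,r2,p2),((l+l2)/2,(r+r2)/2,(p+p2)/2)):
    u=(l-r)/np.linalg.norm(l-r);m=(l+r)/2
    print(l.round(4),r.round(4),"len",np.linalg.norm(l-r),"mid",m.round(4),"yaw",np.degrees(np.arctan2(-u[0],u[1])),"cal",(p-m)@u)
    print(" target",(m+u*(((p-m)@u+7e-3+.121)/2)).round(4))
```

```text
left [ 0.3989 -0.1042  0.1429] [0.0009 0.0009]
right [ 0.4414 -0.3807  0.1396] [0.0015 0.0015]
piv [ 0.4275 -0.2752  0.1511] [0.0007 0.0007]
[ 0.3995 -0.1044  0.145 ] [ 0.4418 -0.3795  0.145 ] len 0.2783421870163316 mid [ 0.4206 -0.242   0.145 ] yaw 8.758762332377724 cal -0.030626334867433123
 target [ 0.4132 -0.1939  0.145 ]
[ 0.4004 -0.1002  0.145 ] [ 0.4454 -0.3688  0.145 ] len 0.27239493483504057 mid [ 0.4229 -0.2345  0.145 ] yaw 9.516382242271053 cal -0.021219417978437266
 target [ 0.4141 -0.1819  0.145 ]
[ 0.3999 -0.1023  0.145 ] [ 0.4436 -0.3742  0.145 ] len 0.27536254323817144 mid [ 0.4218 -0.2383  0.145 ] yaw 9.133481567698077 cal -0.025887191027979685
 target [ 0.4137 -0.1878  0.145 ]
```

```bash
python3 -m inch '[-10,-32,0,0,0,0,0, -20,-64,0,0,0,0,0, -30,-96,0,0,0,-0.1,0, -36,-128,0,0,0,-0.2,0, -42,-160,0,0,0,-0.3,0, -46,-192,0,0,0,-0.4,0, -50,-224,0,0,0,-0.5,0, -52,-256,0,0,0,-0.6,0]'
python3 -m inch '[-2,-30,0,0,0,-0.11,0, -4,-60,0,0,0,-0.22,0, -6,-90,0,0,0,-0.33,0, -8,-120,0,0,0,-0.44,0, -10,-145,0,0,0,-0.55,0, -10,-165,0,0,0,-0.66,0, -10,-178,0,0,0,-0.77,0, -10,-182,0,0,0,-0.883,0]'
python3 -m inch '[0,0,-10,0,0,0,0, 0,0,-20,0,0,0,0, 0,0,-30,0,0,0,0, 0,0,-30,0,0,0,0, 0,0,-30,0,0,0,0, 0,0,-30,0,0,0,0]'
python3 - <<'E'
from h import *
o=bot.get_obs();print(o["eef_pos"],R.from_quat(o["tool_rot"]).as_matrix()[:,1])
for c in("wrist","scene","top"):
  im=bot.camera(c);cv2.imwrite(f"pics/{c}4.png",im)
w=cv2.imread("pics/wrist4.png");s=cv2.imread("pics/scene4.png")[130:290,190:350]
t=cv2.imread("pics/top4.png")[180:300,340:520]
a=cv2.resize(w,(400,300));b=cv2.resize(s,(400,400));t=cv2.resize(t,(400,267))
cv2.imwrite("pics/c4.png",np.hstack([np.vstack([a,t])[:560],cv2.copyMakeBorder(b,0,160,0,0,0)]))
E
```

```text
clock: 7.23
eef_pos: [0.4217, -0.0102, 0.3651]
tool_rot: [0.868, 0.496, -0.002, -0.001]
ft_force: [2.1, 0.5, -1.9]
grip_width: 0.0271
grasp_force: 59.9
clock: 7.9
eef_pos: [0.4124, -0.1927, 0.3645]
tool_rot: [0.997, 0.075, -0.002, -0.001]
ft_force: [0.2, 0.4, -2.2]
grip_width: 0.0273
grasp_force: 60.0
clock: 8.4
eef_pos: [0.4131, -0.1907, 0.3367]
tool_rot: [0.997, 0.079, -0.001, -0.0]
ft_force: [-0.6, -0.3, -1.6]
grip_width: 0.0266
grasp_force: 60.0
[ 0.41311185 -0.19073714  0.33665157] [ 1.58185449e-01 -9.87409070e-01 -8.32591902e-04]
```

View pics/c4.png

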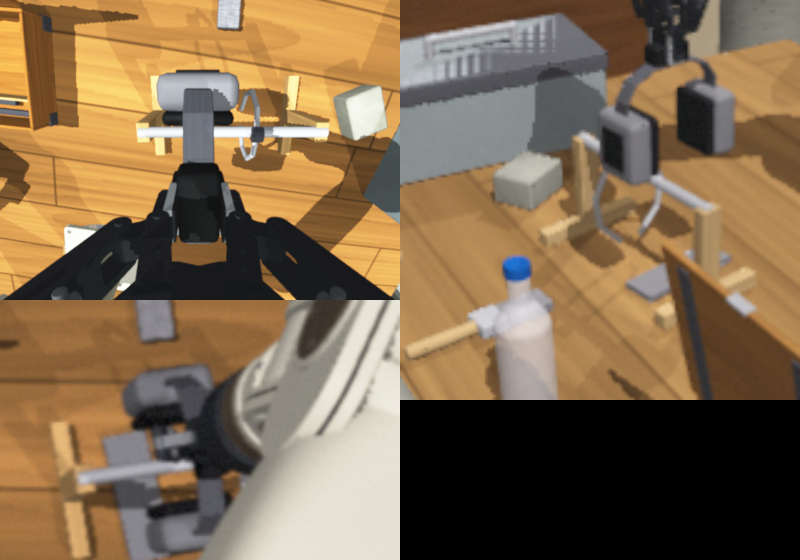

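The wrist view shows the bar level across at row ~211, from column ~219 to ~525. The calipers are at column ~411 and the muffs straddle it at column ~317.

Run:
```python
from h import *
im=cv2.imread("pics/wrist4.png")
g=cv2.cvtColor(im,cv2.COLOR_BGR2GRAY).astype(int);hs=cv2.cvtColor(im,cv2.COLOR_BGR2HSV)
for c in (245,265,280,390,440,470):
    rr=[r for r in range(190,235) if hs[r,c,1]<60 and g[r,c]>120]; print(c,rr[:1],rr[-1:])
o=bot.get_obs();T=R.from_quat(o["tool_rot"]).as_matrix()
for n,uv,z in(("left",(219,211),.146),("right",(525,211),.146),("calpiv",(411,214),.165),("barL",(265,211),.146)):
    X=atz("wrist",uv,z); print(n,X.round(4),"tool xy",(T.T@(X-o["eef_pos"]))[:2].round(4))
```

```text
245 [203] [219]
265 [203] [220]
280 [202] [219]
390 [202] [219]
440 [202] [219]
470 [202] [219]
left [ 0.4038 -0.1015  0.146 ] tool xy [ 0.0043 -0.0899]
right [ 0.4487 -0.3788  0.146 ] tool xy [0.0048 0.191 ]
calpiv [ 0.4328 -0.269   0.165 ] tool xy [0.0064 0.08  ]
barL [ 0.4104 -0.143   0.146 ] tool xy [ 0.0043 -0.0479]
```

```bash
python3 -m inch '[4,0,-10,0,0,0,0, 4,0,-35,0,0,0,0, 4,0,-60,0,0,0,0, 4,0,-85,0,0,0,0, 4,0,-110,0,0,0,0, 4,0,-135,0,0,0,0, 4,0,-148,0,0,0,0, 4,0,-148,0,0,0,0]'
python3 -m inch '[0,0,-2,0,0,0,0, 0,0,-4,0,0,0,0, 0,0,-6,0,0,0,0, 0,0,-7,0,0,0,0, 0,0,-7,0,0,0,0]'
```

```text
clock: 9.22
eef_pos: [0.4152, -0.1897, 0.1856]
tool_rot: [0.997, 0.079, -0.003, -0.002]
ft_force: [-0.3, -0.5, -1.8]
grip_width: 0.0266
grasp_force: 59.9
clock: 9.63
eef_pos: [0.4178, -0.1911, 0.1829]
tool_rot: [0.997, 0.079, 0.001, 0.0]
ft_force: [0.1, 0.2, -2.5]
grip_width: 0.0269
grasp_force: 60.0
```

```bash
python3 -m inch '[0,0,-1,0,0,0,0, 0,0,-2,0,0,0,0, 0,0,-2,0,0,0,0]'; for i in 1 2; do :; done
python3 -m inch '[0,0,-1,0,0,0,0, 0,0,-1.5,0,0,0,0, 0,0,-1.5,0,0,0,0]'
python3 -m inch '[0,0,-1,0,0,0,0, 0,0,-1.5,0,0,0,0, 0,0,-1.5,0,0,0,0]'
```

```text
clock: 9.88
eef_pos: [0.4174, -0.1909, 0.1803]
tool_rot: [0.997, 0.079, 0.0, 0.0]
ft_force: [-0.9, -0.5, -3.3]
grip_width: 0.0268
grasp_force: 60.0
clock: 10.13
eef_pos: [0.4173, -0.1908, 0.1786]
tool_rot: [0.997, 0.079, -0.0, -0.0]
ft_force: [-0.4, -0.0, -1.9]
grip_width: 0.0267
grasp_force: 60.0
clock: 10.38
eef_pos: [0.4174, -0.1909, 0.1773]
tool_rot: [0.997, 0.079, 0.0, 0.0]
ft_force: [-0.0, -0.4, -1.7]
grip_width: 0.0267
grasp_force: 60.2
```

```bash
python3 -m inch '[0,0,-1,0,0,0,0, 0,0,-1,0,0,0,0, 0,0,-1,0,0,0,0]'
python3 -m inch '[0,0,-1,0,0,0,0, 0,0,-1,0,0,0,0, 0,0,-1,0,0,0,0]'
```

```text
clock: 10.63
eef_pos: [0.4175, -0.1909, 0.1772]
tool_rot: [0.997, 0.079, 0.0, 0.0]
ft_force: [-2.4, 1.0, 5.9]
grip_width: 0.027
grasp_force: 61.0
clock: 10.88
eef_pos: [0.4175, -0.1909, 0.1771]
tool_rot: [0.997, 0.079, 0.001, 0.0]
ft_force: [-4.3, 1.9, 11.4]
grip_width: 0.0268
grasp_force: 61.9
```

Contact: the muffs rest on the bar. I'll ease off the preload, then open part way.

```bash
python3 -m inch '[0,0,1,0,0,0,0, 0,0,1.2,0,0,0,0, 0,0,1.2,0,0,0,0]'
python3 -m inch '[0,0,0,0,0,0,35, 0,0,0,0,0,0,40, 0,0,0,0,0,0,50, 0,0,0,0,0,0,60, 0,0,0,0,0,0,60, 0,0,0,0,0,0,60]'
python3 - <<'E'
from h import *
im=bot.camera("scene");cv2.imwrite("pics/s5.png",cv2.resize(im[130:290,190:350],(600,600)))
E
```

```text
clock: 11.13
eef_pos: [0.4175, -0.1909, 0.1771]
tool_rot: [0.997, 0.079, 0.0, 0.0]
ft_force: [-3.1, 1.4, 6.5]
grip_width: 0.0266
grasp_force: 61.1
clock: 11.63
eef_pos: [0.4174, -0.1909, 0.1763]
tool_rot: [0.997, 0.079, -0.0, -0.0]
ft_force: [-0.1, 0.7, -0.2]
grip_width: 0.0513
grasp_force: 0.0
```

View pics/s5.png

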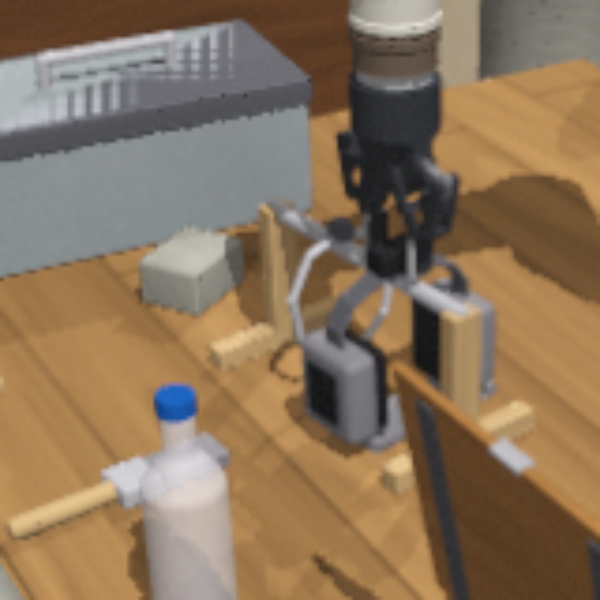

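The muffs hang on the free stretch, one cup on each side, with the calipers clear. I'll retreat straight up and then go round behind the lid with the fingers shut.

```bash
python3 -m inch '[0,0,10,0,0,0,60, 0,0,25,0,0,0,60, 0,0,50,0,0,0,60, 0,0,75,0,0,0,60, 0,0,110,0,0,0,60, 0,0,145,0,0,0,30, 0,0,165,0,0,0,0, 0,0,165,0,0,0,0]'
python3 -m inch '[15,30,0,0,0,0.1,0, 30,60,0,0,0,0.2,0, 45,90,0,0,0,0.3,0, 61,120,0,0,0,0.4,0, 77,150,0,0,0,0.5,0, 93,180,0,0,0,0.6,0, 109,210,0,0,0,0.7,0, 125,240,0,0,0,0.8,0]'
python3 -m inch '[15,30,0,0,0,0.1,0, 30,60,0,0,0,0.2,0, 45,90,0,0,0,0.3,0, 61,120,0,0,0,0.4,0, 77,150,0,0,0,0.5,0, 93,180,0,0,0,0.6,0, 103,191,0,0,0,0.6,0, 103,191,0,0,0,0.6,0]'
python3 - <<'E'
from h import *
o=bot.get_obs();print(o["eef_pos"],o["joint_pos"].round(2) if hasattr(o["joint_pos"],"round") else o["joint_pos"])
X=o["eef_pos"];f=[X[0],X[1],X[2]-.022]
ims=[bot.camera("wrist"),bot.camera("scene")]
for r in bot.spot_point("scene","lid_edge")[:2]: print("edge",r["uv"],r["confidence"])
for r in bot.spot_point("wrist","lid_edge")[:2]: print("edge",r["uv"],r["confidence"],atz("wrist",r["uv"],.272))
cv2.imwrite("pics/c6.png",np.hstack([cv2.resize(i,(400,300)) for i in ims]))
E
```

```text
clock: 12.35
eef_pos: [0.4193, -0.1918, 0.3467]
tool_rot: [0.997, 0.079, 0.004, 0.002]
ft_force: [0.6, 0.0, 1.1]
grip_width: 0.0153
grasp_force: 0.0
clock: 13.02
eef_pos: [0.5427, 0.0507, 0.3405]
tool_rot: [0.886, 0.464, -0.001, -0.0]
ft_force: [0.0, -0.7, 0.2]
grip_width: 0.0001
grasp_force: 0.0
clock: 13.68
eef_pos: [0.6462, 0.2435, 0.3372]
tool_rot: [0.71, 0.704, -0.002, -0.001]
ft_force: [0.2, 0.1, -1.5]
grip_width: 0.0003
grasp_force: 0.0
[0.64624427 0.24347924 0.33718772] [0.36 0.69 0.92 1.81 0.   1.94]
edge [324.8, 253.6] 0.95
edge [216.5, 269.3] 0.83 [0.58595226 0.23858345 0.272     ]
```

View pics/c6.png

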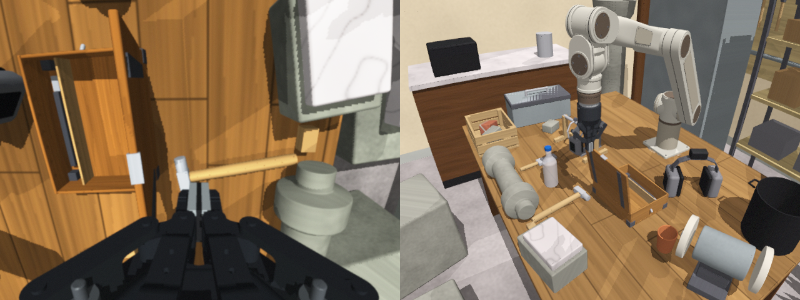

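The wrist view shows the fingers behind the lid, whose catch is at about (216,269) in full-image pixels, with clear bench below.

```bash
python3 -m inch '[0,0,-25,0,0,0,0, 0,0,-50,0,0,0,0, 0,0,-75,0,0,0,0, 0,0,-90,0,0,0,0, 0,0,-90,0,0,0,0, 0,0,-90,0,0,0,0]'
python3 -m inch '[-8,0,0,0,0,0,0, -16,0,0,0,0,0,0, -24,0,0,0,0,0,0, -32,0,0,0,0,0,0, -38,0,0,0,0,0,0, -44,0,0,0,0,0,0, -50,0,0,0,0,0,0, -56,0,0,0,0,0,0]'
python3 -m inch '[-5,0,0,0,0,0,0, -10,0,0,0,0,0,0, -15,0,0,0,0,0,0, -20,0,0,0,0,0,0, -25,0,0,0,0,0,0, -30,0,0,0,0,0,0]'
python3 - <<'E'
from h import *
im=bot.camera("scene");cv2.imwrite("pics/s7.png",im)
for r in bot.spot_point("scene","lid_edge")[:2]: print("edge",r["uv"],r["confidence"])
print(proj("scene",[[.585,.242,.272],[.549,.24,.275],[.35,.24,.08]]))
E
```

```text
clock: 14.38
eef_pos: [0.6446, 0.2385, 0.2519]
tool_rot: [0.712, 0.702, -0.001, -0.0]
ft_force: [1.0, -0.3, -0.3]
grip_width: 0.0001
grasp_force: 0.0
clock: 15.05
eef_pos: [0.5919, 0.2393, 0.257]
tool_rot: [0.712, 0.702, 0.004, 0.003]
ft_force: [2.8, -3.8, 13.8]
grip_width: -0.0001
grasp_force: 6.3
clock: 15.55
eef_pos: [0.5623, 0.2382, 0.2587]
tool_rot: [0.712, 0.702, 0.005, 0.005]
ft_force: [0.1, -8.3, 17.8]
grip_width: 0.0
grasp_force: 7.7
edge [341.7, 243.6] 0.62
[[326.38660114 249.32462345]
 [339.23116887 243.23111192]
 [396.76949804 282.67174259]]
```

The lid is about upright, but its edge is pressing up on the gripper with 18 N. I'll raise a little and push on.

```bash
python3 -m inch '[0,0,5,0,0,0,0, -2,0,10,0,0,0,0, -4,0,14,0,0,0,0, -6,0,16,0,0,0,0]'
python3 - <<'E'
from h import *
im=bot.camera("scene")
cv2.imwrite("pics/c8.png",cv2.resize(im[100:340,260:500],(600,600)))
for r in bot.spot_point("scene","lid_edge")[:2]: print("edge",r["uv"],r["confidence"])
E
```

```text
clock: 15.98
eef_pos: [0.5533, 0.2403, 0.2684]
tool_rot: [0.711, 0.703, 0.0, 0.0]
ft_force: [0.5, 1.2, 0.5]
grip_width: 0.0001
grasp_force: 0.0
edge [343.4, 242.5] 0.93
edge [218.0, 264.2] 0.33
```

View pics/c8.png

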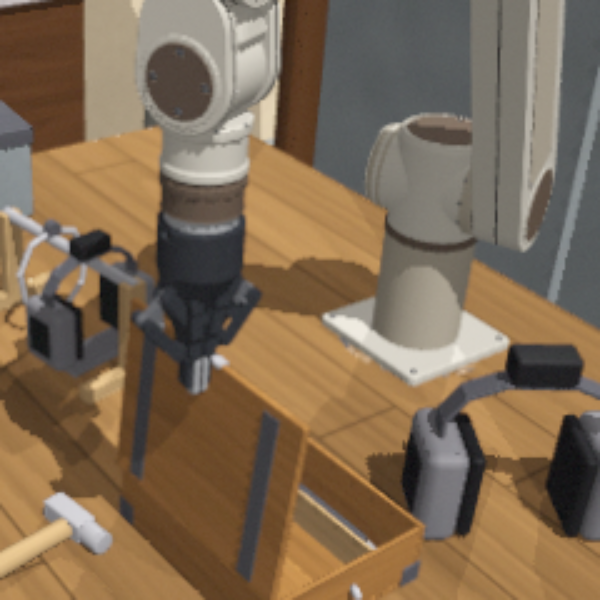

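The finger is behind the lid, which is about upright, so I'll keep pushing at this height.

```bash
python3 -m inch '[-6,0,0,0,0,0,0, -12,0,0,0,0,0,0, -18,0,0,0,0,0,0, -24,0,0,0,0,0,0, -30,0,0,0,0,0,0, -36,0,0,0,0,0,0, -36,0,0,0,0,0,0]'
python3 -m inch '[0,0,0,0,0,0,0, 0,0,0,0,0,0,0, 0,0,0,0,0,0,0, 0,0,0,0,0,0,0]'
python3 - <<'E'
from h import *
im=bot.camera("scene")
for r in bot.spot_point("scene","lid_edge")[:2]: print("edge",r["uv"],r["confidence"])
E
```

```text
clock: 16.67
eef_pos: [0.5161, 0.2402, 0.2678]
tool_rot: [0.711, 0.703, -0.0, -0.0]
ft_force: [0.6, -0.4, 0.1]
grip_width: -0.0001
grasp_force: 0.0
clock: 17.0
eef_pos: [0.5176, 0.2401, 0.2674]
tool_rot: [0.711, 0.703, 0.0, 0.0]
ft_force: [-0.3, -0.2, 0.3]
grip_width: 0.0003
grasp_force: 0.0
edge [394.9, 282.6] 0.7
```

```bash
python3 -m inch '[0,0,30,0,0,0,0, 0,0,60,0,0,0,0, 0,0,80,0,0,0,0, 0,0,80,0,0,0,0, 0,0,80,0,0,0,0]'
python3 - <<'E'
from h import *
cv2.imwrite("pics/s9.png",bot.camera("scene")[120:420,180:520].repeat(2,0).repeat(2,1)[:600])
E
```

```text
clock: 17.52
eef_pos: [0.5181, 0.2404, 0.3488]
tool_rot: [0.711, 0.703, 0.002, 0.001]
ft_force: [1.0, -0.3, -1.0]
grip_width: 0.0
grasp_force: 0.0
```

View pics/s9.png

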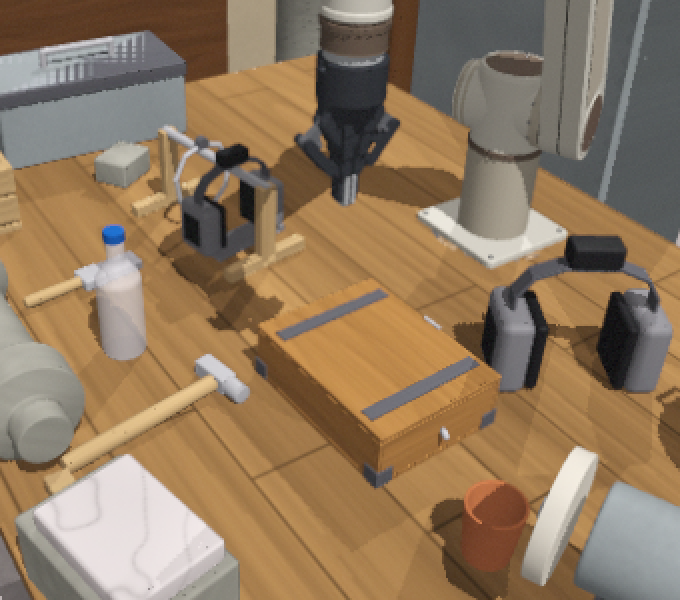

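The lid is flat shut at about (380,375) in the crop, the muffs hang astride the bar at (232,200), everything else is in place and the arm is clear.

```bash
python3 -c "
from workcell import bot
print(bot.job_done())"
```

```text
the job is handed in; nothing more can be done
None
```

The smaller ear defenders now hang over the free stretch of the bar, one cup on each side, the chest lid is shut, and the job was handed in after about 17.5 s with the arm clear.

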